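# Hang the slide carrier in the drying rail and latch it home

## Task

Hang the slide carrier in the overhead rail of the drying station: bring its shoe in through the rail's flared open end, with the black grip tab still towards the front of the station, and slide it along, pressing against the spring buffer without ramming it, until the spring catch has dropped down behind the shoe. Leave it hanging there, let go of it, and leave the other things on the table where they stand.

Things in the scene. Friction and masses are not known exactly. Their poses are not given: they have to be found in the camera images.
- carrier: Slide carrier, loose, 126-252 g, 166 mm high, upright. Origin: centre of its underside; z up, y = the way it slides, -x the grip tab's side. White base plate 46x58x6 mm (x,y,z), glass slides to z 81, steel straps at y -26 and +26 to a cross bar at z 91-96, over it a neck blade (6 in x, 24 in y) up to the white shoe at z 150-160. It fits the rail only with its y along the station's y.
- carrier_shoe (a point): Centre of the underside of the carrier's shoe, at [0,0,150] mm in the carrier's frame; this face runs on the rail's lips. Shoe: 20 mm wide in x, 10 mm high, 40 mm long in y (-20 to +20); its -y end, which goes first, is rounded in plan, its +y end is flat and square.
- carrier_tab (a point): Centre of the carrier's black grip tab, at [-39,0,105] mm in the carrier's frame: upright plate 26 mm in x, 12 mm thick in y, 32 mm in z. Pinch it across y; the tool may lean about y. An arm 8 mm thick joins its rear edge to the neck. When hung it lies 45 mm below the lips' top and in front of the rail.
- station: Slide drying station, fixed, upright, turned about z. Origin: on the table under the rail; y along the rail to its open end, -x its front. Grey base plate x -70..80, y -125..125 mm, 8 thick, with a clear drip tray 118x130 mm, top at z 45. Two uprights at x 68 (behind) carry an aluminium C-rail: x -15..15, y -100 (closed) to 90 (open), z 237 to 258; inside 24 wide, 14 high; slot below 11 wide.
- canopy_edge (a point): Middle of the front edge of the clear plastic canopy above the rail, at [-30,0,280] mm in the station's frame. The canopy is 4 mm thick, spans x -30..85 and y -118..118 mm, and is fixed: a hand holding the tab cannot come from straight above. With the tool leaning 25 to 45 degrees, its upper end towards the front (-x), it passes.
- rail_mouth (a point): Open end of the rail, at [0,90,240] mm in the station's frame: middle of the slot, on the lips' top (running surface; the roof is 14 mm above). The shoe's underside centre runs from here along the station's -y; latched it is 110 to 140 mm in from here. The mouth is flared over a further 12 mm (to y = 102 mm), by about 5 mm to each side, up and down.
- catch (a joint): Spring catch of the stop unit, a fitting clamped on the rail at a place that differs each time and is not reported: see it or feel for it. Steel ramp to the open end, upright face to the closed end, black button on top. Value in m: 0 = down, its lower edge 5 mm above the lips' top; a passing shoe lifts it 5 to 9 mm (push about 5 to 8 N). 0 before the shoe comes and again when dropped behind it.
- buffer (a joint): Travel of the stop unit's spring buffer (round black face, 11 mm), in m: 0 at rest, grows towards the closed end to 0.012, then hard. It pushes back 3.5 N at first touch, 9.5 N at the end. Its face at rest is 36 mm beyond the catch, the shoe 40 mm long: the catch drops once the buffer is in by 5 to 6 mm (7 to 9 is fine, more risks ramming); let go then, it stays in by about 4 mm.
- beaker: Glass beaker, 57 x 57 x 66 mm, bystander: leave it alone. Origin: centre of its underside.
- dish: Petri dish, 64 x 64 x 14 mm, bystander: leave it alone. Origin: centre of its underside.
- jar: Amber glass jar with white lid, 45 x 45 x 55 mm, bystander: leave it alone. Origin: centre of its underside.
- cork: Brown cork, 15 x 28 x 15 mm, lying, bystander: leave it alone. Origin: its underside.
Things that resemble listed ones, but are neither listed nor needed, are in the scene too. What is shaped like the carrier but orange is not meant.

How it is judged:
On the way, in this order (a step that is already met when the one before it is completed fails the run):
1. the carrier is lifted off the table (height (world z) of carrier above 0.03 m), for 0.1 s.
2. the shoe is inside the rail, having come in at its open end (y of carrier_shoe in the frame of station between 0 and 0.085 m and x of carrier_shoe in the frame of station between -0.006 and 0.006 m and z of carrier_shoe in the frame of station between 0.236 and 0.247 m), for 0.1 s.
At the end, for the whole second after the job is handed in: The carrier hangs at rest in the rail: shoe within 6 mm of the slot's middle, -5 to +7 mm of the lips' top, 100 to 150 mm in from the mouth, within 0.2 rad of upright and of the rail; the catch is down behind it (below 2 mm), the buffer held in by 2 to 8 mm; the robot has let go (value of joint catch below 0.002 m and value of joint buffer between 0.002 and 0.008 m and x of carrier_shoe in the frame of station between -0.006 and 0.006 m and y of carrier_shoe in the frame of station between -0.06 and -0.01 m and z of carrier_shoe in the frame of station between 0.235 and 0.247 m and angle between carrier's own z axis and vertical below 0.2 rad and angle between the y axis of carrier and the y axis of station, either way round below 0.2 rad and linear speed of carrier below 0.02 m/s); the robot touches nothing.
It fails at once if the carrier is rammed against the station (over 60 N) (contact force between carrier and station above 60 N).
It fails at once if the beaker is moved by more than 3 cm (distance of beaker from where it was at the start of the episode above 0.03 m).
It fails at once if the petri dish is moved by more than 3 cm (distance of dish from where it was at the start of the episode above 0.03 m).
It fails at once if the amber jar is moved by more than 3 cm (distance of jar from where it was at the start of the episode above 0.03 m).
It fails at once if the cork is moved by more than 3 cm (distance of cork from where it was at the start of the episode above 0.03 m).
It also fails if it takes over 69 s, if anything falls off the work surface, if the arm or the gripper's body presses on something with over 40 N, if the wrist force passes 120 N, or if a joint passes its speed limit or range.

## Robot

A 6-joint arm with a two-finger parallel gripper is mounted at the origin on a cart in front of the work surface, level with it; the furniture and walls round the work are solid. World frame = base frame: x ahead of the robot, y to its left, z up, the work surface at z = 0. Lengths are in m, angles in rad, forces in N, time in s.
With the tool pointing down it reaches from about 0.3 to 0.875 m from the base axis. Payload 6.4 kg.
Tool frame: the origin (TCP) lies midway between the tips of the shut fingers; the grasp point (between the pads) lies 19 mm behind it; x points along the fingers, y is the direction in which the jaws open and shut, and the axes are right-handed (so a half turn about x gives the same grasp; the last joint's range is limited). The gripper opens to 85 mm and grips with 20 to 120 N. Pads are 22 mm wide; open, the fingers measure 114 mm over their backs; the gripper's body (76 mm by 85 mm) begins 54 mm behind the grasp point. The pads swing forward as they close: fully open they stand 13 mm farther back than shut.
Start: joints at [1.127, 0.181, 1.607, -0, 1.354, -0.206], TCP at [0.135, 0.559, 0.231] pointing down, gripper open.
Joint ranges: [-2.99, 2.99], [-0.89, 2.07], [0.3, 2.58], [-1.14, 4.28], [0, 2.63], [-3.12, 3.12]. Speed limits (rad/s): [2.57, 2.57, 3.01, 3.14, 3.14, 3.14].

## Interface

Orientations are given as a unit quaternion [w, x, y, z].
In Python, from bench import ctrl gives the robot as it stands.
- The arm moves only by the tool step_arm, never from a script. Its argument "motion" is a list of rows, each a list of 7 numbers: the shift along the tool's x, y, z in mm, then the turn, a rotation vector about the tool's x, y, z in degrees, then the closure in counts, from 0 (fully open) to 255 (shut). In form: [[tx, ty, tz, rx, ry, rz, hand], ...]. A call has 1 to 10 rows; each row is the pose to reach, as a shift and turn from the pose commanded when the call began, along the tool's axes at that moment; what a row does not reach only later rows make up. A row lasts 1/8 s, in which the tool goes at most 62.5 mm and 10.7 degrees, less where a joint would pass 70% of its speed; a pose out of reach is approached as far as the arm can. A call with a gripper value outside its range is refused whole. The fingers move at their own pace and stop on an object; the grip force is fixed at half the most. Time passes only in rows, so rows that repeat a pose let the fingers close. It gives the time, the measured TCP pose, the force and the opening at its end, in the units of the state.
- ctrl.get_obs(): the state, without advancing time (a new reading comes with each control period).
- ctrl.camera(name): name is "scene" or "top"; returns (picture, depth): 400x640x3 uint8, red, green, blue; 400x640 float32, m along the optical axis (not along the pixel's ray), 0 where there is no reading.
- ctrl.camera_info(name): a dict with "fx", "fy", "cx", "cy" (pixels), "T" (4x4, takes a point from camera to world coordinates). Camera axes: x right, y down, z forward; pixel columns grow to the right and rows downward; lengths in m; the calibration is good to about 2 mm. A picture is of the moment at which its call begins. camera_info takes no time and is no camera call.
- ctrl.hand_in(): hands the job in, once; it reports no verdict.
The state is a dict: "time_s": time; "q": joint angles; "dq": joint speeds; "joint_efforts": joint torques, N m; "eef_pos": TCP position; "eef_rot": TCP orientation; "wrist_force": force on the tool from outside, world axes, zero at the start; "torque": the same for the moment, N m; "opening": opening from 0.0 (shut) to 1.0 (fully open).
Only numpy, scipy, OpenCV 4.12 (cv2) and the standard library are available. Lean on these libraries where they do the work, as an engineer would, in place of code of your own. Each camera call takes 0.05 s, during which the arm holds its last target. There are 200 camera calls.

## Working session

There is one attempt and no reset: what is moved stays moved. The work goes in short steps, Python scripts to look and compute and a tool call to move; the robot and the scene stay as the last step left them, time stands still between calls to the robot, and variables do not carry over. Pictures are saved under pics/ and viewed, about 8 in all and at most 12, crops included, and the job is handed in when it is done.

Besides the shell and the picture viewer there is one more tool, called after "Emit:" by a JSON object that holds its "fn" and its "kwargs". step_arm: Moves the arm, as the interface text tells. Its arguments: {"type":"object","properties":{"motion":{"type":"array","items":{"type":"array","items":{"type":"number"}}}},"required":["motion"]}

```bash
mkdir -p pics; cat > h.py <<'E'
import numpy as np,cv2
from bench import ctrl
from scipy.spatial.transform import Rotation as R
def shot(n,save=None):
    im,d=ctrl.camera(n); i=ctrl.camera_info(n)
    if save: cv2.imwrite('pics/'+save,im[:,:,::-1]); np.savez('pics/'+save+'.npz',im=im,d=d)
    return im,d,i
def ray(i,u,v):
    T=np.array(i['T']); r=T[:3,:3]@np.array([(u-i['cx'])/i['fx'],(v-i['cy'])/i['fy'],1]); return T[:3,3],r
def plane(i,u,v,z):
    o,r=ray(i,u,v); return o+r*(z-o[2])/r[2]
def cloud(d,i):
    v,u=np.indices(d.shape); p=np.stack([(u-i['cx'])/i['fx']*d,(v-i['cy'])/i['fy']*d,d,],-1); T=np.array(i['T']); return p@T[:3,:3].T+T[:3,3]
def tool():
    o=ctrl.get_obs(); q=o['eef_rot']; return np.array(o['eef_pos']),R.from_quat([q[1],q[2],q[3],q[0]])
E
python3 - <<'E'
from h import *
for n in('scene','top'):
    im,d,i=shot(n,n+'0.png'); print(n,{k:np.round(v,3).tolist() for k,v in i.items()},(d>0).mean())
print(ctrl.get_obs())
E
```

```text
scene {'fx': 397.127, 'fy': 397.127, 'cx': 317.629, 'cy': 198.669, 'T': [[-0.695, -0.513, 0.504, 0.106], [-0.719, 0.478, -0.505, 0.539], [0.018, -0.713, -0.701, 0.82], [0.0, 0.0, 0.0, 1.0]]} 0.99610546875
top {'fx': 388.51, 'fy': 388.51, 'cx': 321.219, 'cy': 196.577, 'T': [[-0.022, -0.997, 0.077, 0.45], [-0.999, 0.021, -0.024, 0.091], [0.022, -0.077, -0.997, 1.342], [0.0, 0.0, 0.0, 1.0]]} 0.99591015625
{'time_s': 0.1, 'q': array([ 1.12670113e+00,  1.81464485e-01,  1.60790836e+00, -8.86980010e-06,
        1.35384697e+00, -2.06278847e-01]), 'dq': array([-0.00122493, -0.00077071, -0.00258474, -0.00035022, -0.00333172,
        0.00120846]), 'joint_efforts': array([ 4.04788352e-04, -4.45879912e+01, -3.52237880e+01, -2.12960654e-04,
        4.20409458e-03,  8.60505480e-06]), 'eef_pos': array([0.13520847, 0.55835092, 0.23047537]), 'eef_rot': array([ 0.70193268,  0.08333596,  0.70229447, -0.08442819]), 'wrist_force': array([0.16647192, 0.56360769, 0.24851349]), 'torque': array([-0.05930956, -0.01911679, -0.05566939]), 'opening': 1.0015969521809909}
```

View pics/scene0.png

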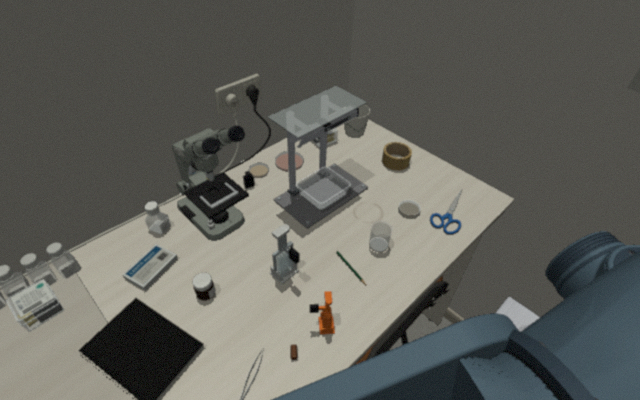

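View pics/top0.png

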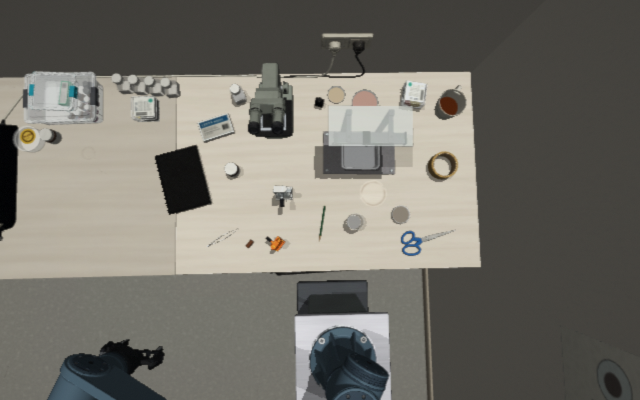

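Scene: carrier (white/grey with black tab) at scene (285,255), top (283,192), and the tab is on the robot side. Station is at top (365,140) with its open end probably to the left (+y). The orange look-alike is at top (277,243).

```bash
python3 - <<'E'
from h import *
import json
def load(n): 
    z=np.load(f'pics/{n}0.png.npz'); return z['im'],z['d'],ctrl.camera_info(n)
# carrier and station in clouds
for n in('scene','top'):
    im,d,i=load(n); P=cloud(d,i)
    np.save(f'pics/{n}P.npy',P)
S=np.load('pics/sceneP.npy');im,d,i=load('scene')
T=np.load('pics/topP.npy');imt,dt,it=load('top')
for nm,P,I,(u0,u1,v0,v1) in(('scene',S,im,(262,305,222,292)),('top',T,imt,(268,300,180,212))):
    p=P[v0:v1,u0:u1].reshape(-1,3);c=I[v0:v1,u0:u1].reshape(-1,3).astype(int)
    for a,b in((.0,.004),(.004,.02),(.02,.085),(.085,.1),(.1,.13),(.13,.147),(.147,.175)):
        m=(p[:,2]>a)&(p[:,2]<b); 
        if m.sum(): print(nm,a,b,m.sum(),p[m].mean(0).round(3),p[m].min(0).round(3),p[m].max(0).round(3))
    m=(c.max(1)<45)&(p[:,2]>.06); print('black',m.sum(),p[m].mean(0).round(4),p[m].min(0).round(3),p[m].max(0).round(3))
    m=p[:,2]>.152
    if m.sum()>4:print(nm,'shoe',m.sum(),cv2.minAreaRect((p[m][:,:2]*1000).astype(np.float32)))
# station base plate (z 4..12) in top
for P,nm,(u0,u1,v0,v1) in((T,'top',(310,425,95,190)),(S,'scene',(255,380,80,235))):
    p=P[v0:v1,u0:u1].reshape(-1,3)
    for a,b in((.004,.013),(.038,.05),(.23,.245),(.245,.265),(.27,.29)):
        m=(p[:,2]>a)&(p[:,2]<b)
        if m.sum()>5: print(nm,a,m.sum(),cv2.minAreaRect((p[m][:,:2]*1000).astype(np.float32)),p[m][:,2].mean())
a=cv2.resize(im[80:230,255:385,::-1],None,fx=4,fy=4,interpolation=cv2.INTER_CUBIC)[:600]
b=cv2.resize(im[215:300,255:315,::-1],None,fx=4,fy=4,interpolation=cv2.INTER_CUBIC)
o=np.zeros((600,770,3),np.uint8);o[:600,:520]=a;o[:340,525:765]=b
cv2.imwrite('pics/c1.png',cv2.convertScaleAbs(o,alpha=1.3))
E
```

```text
scene 0.0 0.004 1101 [0.607 0.158 0.001] [0.494 0.05  0.   ] [0.733 0.263 0.004]
scene 0.004 0.02 212 [0.562 0.183 0.009] [0.523 0.044 0.004] [0.672 0.244 0.02 ]
scene 0.02 0.085 362 [0.561 0.198 0.05 ] [0.549 0.162 0.02 ] [0.583 0.218 0.084]
scene 0.085 0.1 109 [0.554 0.193 0.095] [0.513 0.16  0.085] [0.571 0.218 0.1  ]
scene 0.1 0.13 217 [0.543 0.19  0.115] [0.513 0.178 0.1  ] [0.569 0.201 0.13 ]
scene 0.13 0.147 25 [0.564 0.19  0.136] [0.561 0.177 0.132] [0.568 0.2   0.142]
scene 0.147 0.175 159 [0.564 0.192 0.159] [0.556 0.17  0.15 ] [0.576 0.209 0.163]
black 107 [0.5237 0.1917 0.111 ] [0.513 0.185 0.091] [0.539 0.195 0.122]
scene shoe 163 ((348.497802734375, 366.70098876953125), (35.84432601928711, 593.9644165039062), 51.174015045166016)
top 0.0 0.004 298 [0.558 0.187 0.002] [0.505 0.134 0.   ] [0.615 0.243 0.004]
top 0.004 0.02 119 [0.561 0.182 0.007] [0.505 0.134 0.004] [0.614 0.241 0.02 ]
top 0.02 0.085 52 [0.563 0.183 0.049] [0.552 0.158 0.021] [0.585 0.215 0.085]
top 0.085 0.1 24 [0.556 0.177 0.096] [0.518 0.16  0.092] [0.573 0.215 0.1  ]
top 0.1 0.13 53 [0.538 0.187 0.116]
[... 685 characters left out ...]
5) 0.2820238703424842
scene 0.004 2496 ((801.52001953125, -164.91107177734375), (433.0014343261719, 594.4482421875), 45.51019287109375) 0.008605964620515712
scene 0.038 640 ((711.0899658203125, -234.35501098632812), (467.3902893066406, 540.5362548828125), 77.50908660888672) 0.04399142997098611
scene 0.23 227 ((840.1030883789062, -77.55787658691406), (207.74456787109375, 323.62744140625), 89.26998901367188) 0.23890641305532237
scene 0.245 459 ((809.0613403320312, -41.13812255859375), (328.2523193359375, 201.3595733642578), 16.17681884765625) 0.253936358995096
scene 0.27 2397 ((725.026611328125, -75.50922393798828), (238.82740783691406, 117.98372650146484), 88.4179458618164) 0.2821609648127448
```

View pics/c1.png

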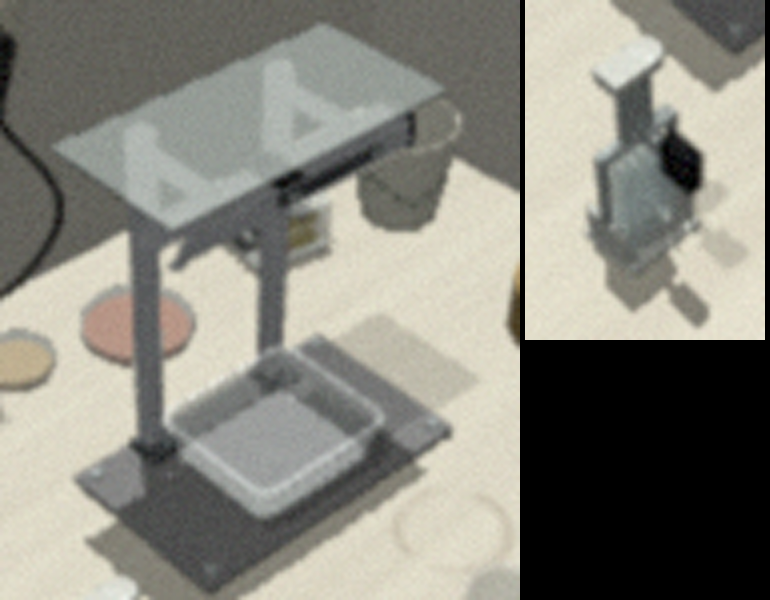

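Canopy rectangle (236x116 mm, as it should be) gives the station pose: yaw about -1.6°, origin near (0.699,-0.076). The open end of the rail is at the left, as expected, and the dark stop unit sits toward the right. Next I check this and get the carrier's yaw.

```bash
python3 - <<'E'
from h import *
S=np.load('pics/sceneP.npy');T=np.load('pics/topP.npy')
def box(P,lo,hi):
    p=P.reshape(-1,3);m=((p>lo)&(p<hi)).all(1);return p[m]*1000
rect=lambda p:[np.round(v,1).tolist() if np.ndim(v) else round(v,2) for v in cv2.minAreaRect(p[:,:2].astype(np.float32))]
for n,P in(('s',S),('t',T)):
    p=box(P,[.54,.16,.154],[.59,.22,.17]);print(n,'shoe',len(p),rect(p),p.mean(0).round(1),np.median(p[:,2]))
    p=box(P,[.505,.175,.112],[.542,.205,.128]);print(n,'tabtop',len(p),rect(p),p.mean(0).round(1),p[:,2].max())
    p=box(P,[.50,.175,.09],[.545,.205,.128]);print(n,'tab',len(p),rect(p))
    p=box(P,[.52,.14,.088],[.6,.24,.099]);print(n,'bar',len(p),rect(p))
    p=box(P,[.52,.14,.004],[.6,.24,.012]);print(n,'base',len(p),rect(p))
    p=box(P,[.56,-.25,.005],[.83,.1,.012]);print(n,'stbase',len(p),rect(p),p.min(0).round(),p.max(0).round())
    p=box(P,[.6,-.25,.274],[.85,.1,.29]);print(n,'canopy',len(p),rect(p))
    p=box(P,[.6,-.25,.225],[.85,.1,.262]);print(n,'rail',len(p),p.min(0).round(),p.max(0).round())
    c=np.array([726.2,-76.4]);a=np.radians(-1.6);X=np.array([np.cos(a),np.sin(a)]);Y=np.array([-X[1],X[0]]);o=c-27.5*X
    q=np.c_[(p[:,:2]-o)@X,(p[:,:2]-o)@Y,p[:,2]]
    q=q[q[:,0]<40]
    for k in range(-120,120,15):
        m=(q[:,1]>k)&(q[:,1]<=k+15)
        if m.sum()>1:print(k,m.sum(),'x',q[m][:,0].min().round(1),np.median(q[m][:,0]).round(1),'z',q[m][:,2].min().round(),q[m][:,2].max().round(),'y',q[m][:,1].max().round(1))
p,r=tool();print(p,r.as_matrix().round(3))
E
```

```text
s shoe 143 [[566.0, 189.6], [38.6, 20.8], 89.92] [564.9 191.4 159.5] 159.84304646047408
s tabtop 71 [[527.2, 189.3], [27.5, 12.0], 0.57] [525.9 189.8 119.5] 123.30350826395275
s tab 137 [[529.1, 189.3], [31.6, 12.8], 4.06]
s bar 83 [[559.0, 195.1], [47.1, 56.2], 51.04]
s base 146 [[555.2, 190.5], [66.4, 49.6], 76.22]
s stbase 2036 [[682.8, -70.4], [342.2, 257.3], 84.32] [ 560. -250.    5.] [828.  91.  12.]
s canopy 2397 [[725.0, -75.5], [238.8, 118.0], 88.42]
s rail 583 [ 673. -182.  232.] [720.  28. 262.]
-105 43 x -18.9 -15.9 z 233.0 261.0 y -90.1
-90 34 x -17.5 -15.4 z 237.0 260.0 y -75.4
-75 28 x -23.5 -16.8 z 236.0 259.0 y -60.1
-60 36 x -22.1 -16.8 z 237.0 260.0 y -45.0
-45 35 x -20.9 -18.2 z 238.0 259.0 y -30.6
-30 37 x -21.4 -16.5 z 237.0 258.0 y -15.2
-15 34 x -21.6 -16.4 z 238.0 261.0 y -0.8
0 34 x -24.6 -18.7 z 236.0 262.0 y 14.9
15 42 x -20.2 -16.4 z 237.0 262.0 y 29.7
30 40 x -18.1 -15.9 z 240.0 260.0 y 44.2
45 39 x -18.3 -15.9 z 237.0 260.0 y 60.0
60 41 x -18.8 -15.6 z 237.0 260.0 y 74.9
75 52 x -17.9 -15.4 z 238.0 259.0 y 90.0
90 87 x -22.0 4.4 z 232.0 262.0 y 103.6
t shoe 79 [[567.3, 187.5], [37.2, 18.2], 89.79] [568.  188.4 160. ] 159.99230094318116
t tabtop 32 [[528.0, 186.6], [9.8, 22.2], 88.93] [528.1 186.5 120.3] 123.79918955393521
t tab 43 [[529.7, 185.8], [11.3, 25.6], 88.94]
t bar 19 [[558.6, 191.7], [49.0, 51.7], 64.67]
t base 80 [[562.8, 188.6], [97.0, 74.4], 83.42]
t stbase 1556 [[689.1, -77.1], [342.9, 253.3], 88.74] [ 562. -249.    5.] [818.  97.  12.]
t canopy 3389 [[727.4, -77.2], [233.3, 115.8], 88.4]Traceback (most recent call last):
  File "<stdin>", line 14, in <module>
    return umr_minimum(a, axis, None, out, keepdims, initial, where)
ValueError: zero-size array to reduction operation minimum which has no identity
```

```bash
python3 - <<'E'
from h import *
S=np.load('pics/sceneP.npy').reshape(-1,3)*1000;T=np.load('pics/topP.npy').reshape(-1,3)*1000
for n,P in(('s',S),('t',T)):
    p=P[(P[:,0]>330)&(P[:,0]<500)&(P[:,1]>60)&(P[:,1]<330)&(P[:,2]>5)&(P[:,2]<200)]
    for lo in range(0,180,20):
        m=(p[:,2]>lo)&(p[:,2]<lo+20)
        if m.sum(): print(n,lo,m.sum(),p[m].min(0).round(),p[m].max(0).round())
# tool move: target grasp pt and orientation, theta lean
pos,r=tool();M=r.as_matrix();print(pos,M.round(3))
yaw=np.radians(0.3)
for th in(30,35):
    t=np.radians(th)
    x=np.array([np.sin(t)*np.cos(yaw),np.sin(t)*np.sin(yaw),-np.cos(t)])
    for s in(1,-1):
        y=s*np.array([-np.sin(yaw),np.cos(yaw),0]);Tm=np.c_[x,y,np.cross(x,y)]
        rv=R.from_matrix(M.T@Tm).as_rotvec(degrees=True)
        g=np.array([.525,.1895,.108]);tcp=g+.019*x
        print(th,s,'rotvec',rv.round(1),'tcp',tcp.round(4),'final shift',(M.T@(tcp-pos)*1000).round(1),'pre',(M.T@(tcp-.1*x-pos)*1000).round(1))
E
```

```text
s 0 231 [370.  61.   5.] [470. 322.  20.]
s 20 70 [371. 209.  20.] [417. 236.  39.]
s 40 89 [376. 199.  40.] [409. 229.  60.]
s 60 88 [377. 207.  60.] [415. 243.  80.]
s 80 76 [387. 215.  80.] [419. 244.  99.]
s 100 99 [382. 200. 100.] [409. 225. 120.]
t 0 167 [331.  61.   5.] [498. 328.  19.]
t 20 19 [375. 191.  21.] [418. 222.  37.]
t 40 5 [383. 199.  51.] [402. 212.  58.]
t 60 14 [381. 197.  60.] [420. 233.  79.]
t 80 21 [404. 222.  81.] [421. 241.  91.]
t 100 39 [386. 200. 111.] [411. 222. 119.]
t 120 2 [387. 199. 120.] [405. 215. 120.]
[0.13520847 0.55835092 0.23047537] [[-0.001  0.236  0.972]
 [-0.001  0.972 -0.236]
 [-1.    -0.002 -0.   ]]
30 1 rotvec [-13.6 -29.9   3.7] tcp [0.5345 0.1895 0.0915] final shift [ 139.2 -264.1  475. ] pre [  52.6 -276.3  426.4]
30 -1 rotvec [160.8   5.4  43.1] tcp [0.5345 0.1895 0.0915] final shift [ 139.2 -264.1  475. ] pre [  52.6 -276.3  426.4]
35 1 rotvec [-13.5 -34.9   4.3] tcp [0.5359 0.1896 0.0924] final shift [ 138.3 -263.8  476.3] pre [  56.4 -277.7  420.6]
35 -1 rotvec [158.9   6.2  50.1] tcp [0.5359 0.1896 0.0924] final shift [ 138.3 -263.8  476.3] pre [  56.4 -277.7  420.6]
```

Emit:
{"fn": "step_arm", "kwargs": {"motion": [[2, -36, 49, -1.7, -4.4, 0.5, 0], [4, -71, 98, -3.4, -8.7, 1.1, 0], [6, -107, 147, -5.1, -13.1, 1.6, 0], [8, -142, 196, -6.8, -17.5, 2.2, 0], [10, -178, 245, -8.5, -21.8, 2.7, 0], [11, -214, 294, -10.1, -26.2, 3.2, 0], [13, -249, 344, -11.8, -30.6, 3.8, 0], [15, -285, 393, -13.5, -34.9, 4.3, 0], [15, -285, 393, -13.5, -34.9, 4.3, 0], [15, -285, 393, -13.5, -34.9, 4.3, 0]]}}

```text
time_s: 1.35
eef_pos: [0.4501, 0.1889, 0.2161]
eef_rot: [0.887, -0.0, 0.462, 0.002]
wrist_force: [0.6, 0.3, 0.0]
opening: 1.007
```

```bash
cat >> h.py <<'E'
def goal(g,th,yaw,back=0):
    pos,r=tool();M=r.as_matrix();t=np.radians(th);w=np.radians(yaw)
    x=np.array([np.sin(t)*np.cos(w),np.sin(t)*np.sin(w),-np.cos(t)]);y=np.array([-np.sin(w),np.cos(w),0])
    Tm=np.c_[x,y,np.cross(x,y)];tcp=np.array(g)/1000+(.019-back)*x
    return (M.T@(tcp-pos)*1000).round(1),R.from_matrix(M.T@Tm).as_rotvec(degrees=True).round(2)
E
python3 - <<'E'
from h import *
print(goal([525,189.5,108],35,.3)); print(tool()[0],ctrl.get_obs()['wrist_force'])
im,d,i=shot('scene','s2.png')
cv2.imwrite('pics/c2.png',cv2.resize(im[170:330,220:380,::-1],None,fx=3.5,fy=3.5,interpolation=cv2.INTER_CUBIC))
E
```

```text
(array([150.5,   0.2,  -0.7]), array([-0.1 ,  0.03,  0.  ]))
[0.45005974 0.18889713 0.21605456] [0.59550644 0.30474799 0.04917215]
```

View pics/c2.png

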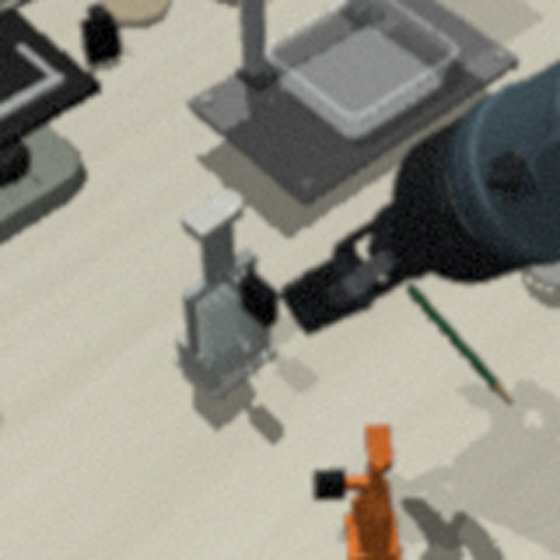

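The picture shows the hand in front of and above the tab, lined up in y with nothing in the way; the orange piece is clear below. Going in and closing.

Emit:
{"fn": "step_arm", "kwargs": {"motion": [[40, 0, 0, 0, 0, 0, 0], [80, 0, 0, 0, 0, 0, 0], [120, 0, 0, 0, 0, 0, 0], [150, 0, -1, 0, 0, 0, 0], [150, 0, -1, 0, 0, 0, 0], [150, 0, -1, 0, 0, 0, 100], [150, 0, -1, 0, 0, 0, 170], [150, 0, -1, 0, 0, 0, 230], [150, 0, -1, 0, 0, 0, 230], [150, 0, -1, 0, 0, 0, 230]]}}

```text
time_s: 2.65
eef_pos: [0.5361, 0.1899, 0.0939]
eef_rot: [0.888, -0.001, 0.46, 0.003]
wrist_force: [-5.1, -0.3, 7.4]
opening: 0.128
```

Emit:
{"fn": "step_arm", "kwargs": {"motion": [[0, 0, 0, 0, 0, 0, 255], [0, 0, 0, 0, 0, 0, 255], [0, 0, 0, 0, 0, 0, 255]]}}

```text
time_s: 3.02
eef_pos: [0.5361, 0.1899, 0.0939]
eef_rot: [0.888, -0.001, 0.46, 0.003]
wrist_force: [-5.6, -1.2, 7.6]
opening: 0.132
```

```bash
python3 - <<'E'
from h import *
o=ctrl.get_obs();print(o['wrist_force'],o['opening'],o['eef_pos'])
im,d,i=shot('scene','s3.png')
S=cloud(d,i).reshape(-1,3)*1000
p=S[((S>[545,155,154])&(S<[590,225,170])).all(1)];print(len(p),cv2.minAreaRect(p[:,:2].astype(np.float32)),p[:,2].mean())
cv2.imwrite('pics/c3.png',cv2.resize(im[190:310,240:370,::-1],None,fx=4,fy=4,interpolation=cv2.INTER_CUBIC))
E
```

```text
[-5.63790069 -1.16562769  7.55403518] 0.13244373694110245 [0.53611159 0.18985006 0.09393747]
151 ((566.5374755859375, 189.92135620117188), (41.28529357910156, 21.001079559326172), 87.68797302246094) 159.39353882866348
```

View pics/c3.png

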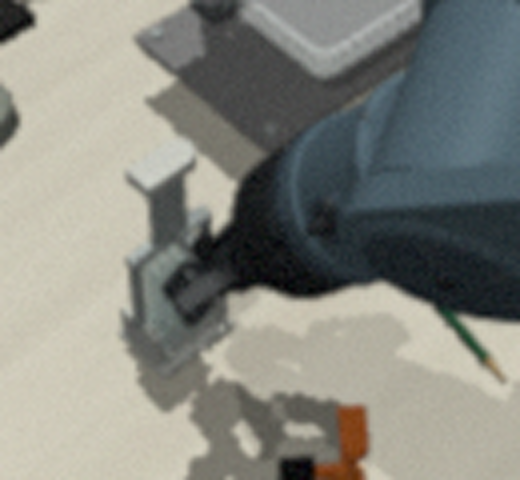

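Opening about 11 mm with the tab between the pads, so it is gripped. Lifting by 93 mm and checking.

Emit:
{"fn": "step_arm", "kwargs": {"motion": [[-8, 0, 6, 0, 0, 0, 255], [-20, 0, 14, 0, 0, 0, 255], [-40, 0, 28, 0, 0, 0, 255], [-60, 0, 42, 0, 0, 0, 255], [-76, 0, 53, 0, 0, 0, 255], [-76, 0, 53, 0, 0, 0, 255], [-76, 0, 53, 0, 0, 0, 255], [-76, 0, 53, 0, 0, 0, 255]]}}

```text
time_s: 4.08
eef_pos: [0.5344, 0.1895, 0.184]
eef_rot: [0.887, -0.001, 0.462, 0.002]
wrist_force: [-0.6, -0.4, -2.1]
opening: 0.13
```

```bash
cat >> h.py <<'E'
O=np.array([697.8,-74.8]);a_=np.radians(-1.6);X=np.array([np.cos(a_),np.sin(a_)]);Y=np.array([-X[1],X[0]])
def st(p): p=np.atleast_2d(p); return np.c_[(p[:,:2]-O)@X,(p[:,:2]-O)@Y,p[:,2]]
def shoe(P,lo,hi):
    p=P.reshape(-1,3)*1000;p=p[((p>lo)&(p<hi)).all(1)]
    q=np.median(p[:,2]);t=p[abs(p[:,2]-q)<5]
    r=cv2.minAreaRect(t[:,:2].astype(np.float32))
    A=np.c_[t[:,:2]-t[:,:2].mean(0),np.ones(len(t))];n=np.linalg.lstsq(A,t[:,2],rcond=None)[0]
    print('shoe',len(t),np.round(r[0],1),np.round(r[1],1),round(r[2],1),'topz',q.round(1),'slope',n[:2].round(3),'station',st([[*r[0],q]]).round(1))
E
python3 - <<'E'
from h import *
o=ctrl.get_obs();print(o['wrist_force'],o['torque'],o['opening'],o['eef_pos'],tool()[1].as_matrix().round(3).tolist())
for n in('scene','top'):
    im,d,i=shot(n,n+'4.png');P=cloud(d,i);shoe(P,[545,155,240],[592,225,265])
    p=P.reshape(-1,3)*1000;p=p[((p>[530,150,185])&(p<[600,230,225])).all(1)];print(len(p),p.mean(0).round(1))
    if n=='scene':cv2.imwrite('pics/c4.png',cv2.resize(im[60:280,230:400,::-1],None,fx=2.7,fy=2.7,interpolation=cv2.INTER_CUBIC))
E
```

```text
[-0.59204494 -0.41600246 -2.06433843] [-0.01504636  0.55169963 -0.03648508] 0.130016064466866 [0.53440942 0.18954902 0.18401882] [[0.573, -0.006, 0.82], [0.003, 1.0, 0.005], [-0.82, 0.0, 0.573]]
shoe 159 [564.6 190.8] [21.4 39.6] 0.6 topz 249.6 slope [ 0.056 -0.023] station [[-140.6  261.8  249.6]]
220 [559.1 191.5 201.4]
shoe 96 [566.7 188.3] [39.8 17.7] 89.6 topz 249.8 slope [-0.001 -0.024] station [[-138.4  259.4  249.8]]
74 [544.7 185.4 200.3]
```

View pics/c4.png

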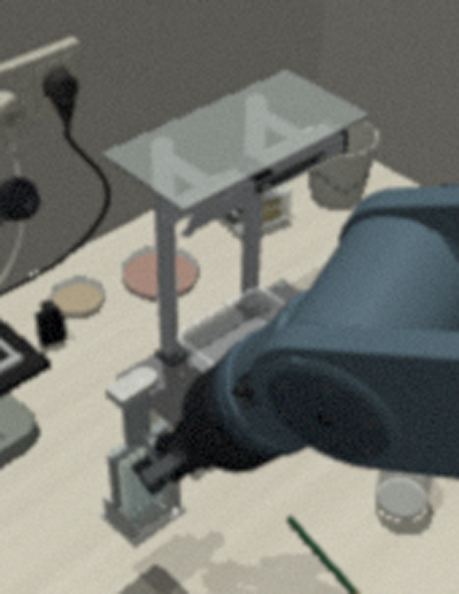

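Carrier hangs level in the hand, shoe underside at z≈0.240, both cameras agreeing to 2 mm. Moving it in front of the mouth (station y≈150) with the yaw turned to the rail.

Emit:
{"fn": "step_arm", "kwargs": {"motion": [[13, -19, 19, 0.5, 0, -0.3, 255], [26, -39, 38, 1, 0, -0.7, 255], [38, -58, 56, 1.5, 0, -1, 255], [51, -77, 75, 1.5, 0, -1, 255], [64, -97, 94, 1.5, 0, -1, 255], [77, -116, 113, 1.5, 0, -1, 255], [77, -116, 113, 1.5, 0, -1, 255], [77, -116, 113, 1.5, 0, -1, 255]]}}

```text
time_s: 5.18
eef_pos: [0.6719, 0.0747, 0.1863]
eef_rot: [0.887, 0.007, 0.462, -0.011]
wrist_force: [0.5, -0.1, -2.0]
opening: 0.13
```

```bash
python3 - <<'E'
from h import *
o=ctrl.get_obs();print(o['wrist_force'],o['torque'],o['opening'],o['eef_pos'],tool()[1].as_matrix().round(3).tolist())
for n in('scene','top'):
    im,d,i=shot(n,n+'5.png');P=cloud(d,i);shoe(P,[675,45,240],[730,110,262])
    p=P.reshape(-1,3)*1000;q=st(p)
    m=(q[:,0]>-22)&(q[:,0]<10)&(q[:,2]>228)&(q[:,2]<266)&(q[:,1]>60)&(q[:,1]<110);m0=m&(q[:,1]<88)
    if m0.sum():print('rail face x',np.median(q[m0][:,0]).round(1),'z',q[m0][:,2].min().round(1),q[m0][:,2].max().round(1),'flare',q[m].max(0).round(1),q[m].min(0).round(1))
    c=p[((p>[600,-250,274])&(p<[850,100,290])).all(1)];print('canopy',cv2.minAreaRect(c[:,:2].astype(np.float32)))
    if n=='scene':cv2.imwrite('pics/c5.png',cv2.resize(im[80:210,260:390,::-1],None,fx=4.5,fy=4.5,interpolation=cv2.INTER_CUBIC))
E
```

```text
[ 0.49264234 -0.07733803 -2.00183819] [0.03403277 0.59989785 0.0241311 ] 0.13042422396463385 [0.67187895 0.07470131 0.18629907] [[0.573, 0.026, 0.819], [-0.014, 1.0, -0.022], [-0.82, 0.001, 0.573]]
shoe 108 [702.3  74.3] [38.7 22.2] 86.6 topz 252.0 slope [ 0.054 -0.032] station [[  0.3 149.1 252. ]]
rail face x 8.0 z 238.5 240.4 flare [  9.5 102.7 261.8] [-13.4  83.7 234.6]
canopy ((747.7619018554688, -27.001922607421875), (117.78540802001953, 320.5401611328125), 24.320709228515625)
shoe 95 [704.2  74. ] [37.1 18.5] 89.2 topz 252.4 slope [-0.015 -0.03 ] station [[  2.3 149.  252.4]]
canopy ((693.1298217773438, -50.55427551269531), (284.9981994628906, 186.24285888671875), 88.3037338256836)
```

View pics/c5.png

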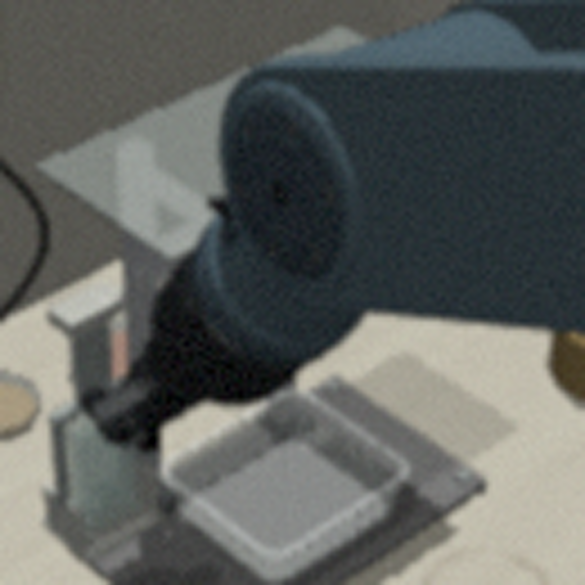

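Shoe sits at station (0.3, 149), underside ≈242: centred for the mouth in both views. Sliding in, stepwise.

Emit:
{"fn": "step_arm", "kwargs": {"motion": [[0, -12, 0, 0, 0, 0, 255], [0, -24, 0, 0, 0, 0, 255], [0, -34, 0, 0, 0, 0, 255], [0, -42, 0, 0, 0, 0, 255], [0, -50, 0, 0, 0, 0, 255], [0, -50, 0, 0, 0, 0, 255]]}}

```text
time_s: 6.02
eef_pos: [0.6714, 0.0242, 0.1874]
eef_rot: [0.887, 0.007, 0.461, -0.011]
wrist_force: [-0.2, 0.2, -1.6]
opening: 0.131
```

Emit:
{"fn": "step_arm", "kwargs": {"motion": [[0, -5, 0, 0, 0, 0, 255], [0, -10, 0, 0, 0, 0, 255], [0, -15, 0, 0, 0, 0, 255], [0, -20, 0, 0, 0, 0, 255], [0, -20, 0, 0, 0, 0, 255]]}}

```text
time_s: 6.65
eef_pos: [0.6709, 0.0041, 0.1873]
eef_rot: [0.887, 0.007, 0.461, -0.011]
wrist_force: [-1.1, -0.5, -2.9]
opening: 0.129
```

```bash
python3 - <<'E'
from h import *
for n in('scene','top'):
    im,d,i=shot(n,n+'6.png')
    if n=='scene':cv2.imwrite('pics/c6.png',cv2.resize(im[90:200,255:345,::-1],None,fx=5.4,fy=5.4,interpolation=cv2.INTER_CUBIC))
E
```

```text
(no output)
```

View pics/c6.png

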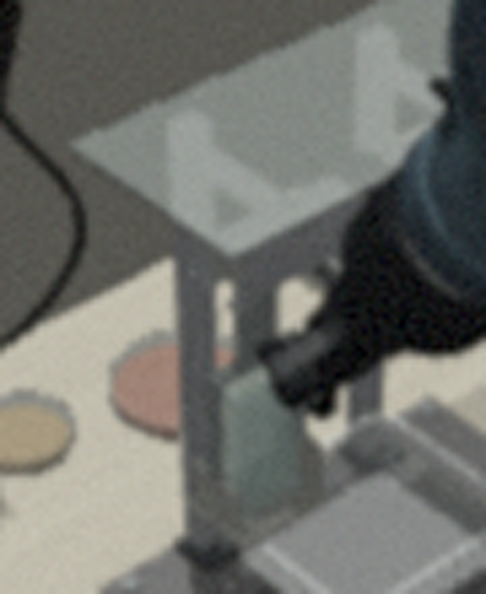

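The white shoe has vanished inside the rail, with the neck (px 255,310) hanging from the slot; forces are low. Continuing.

Emit:
{"fn": "step_arm", "kwargs": {"motion": [[0, -6, 0, 0, 0, 0, 255], [0, -12, 0, 0, 0, 0, 255], [0, -18, 0, 0, 0, 0, 255], [0, -24, 0, 0, 0, 0, 255], [0, -30, 0, 0, 0, 0, 255], [0, -30, 0, 0, 0, 0, 255]]}}

```text
time_s: 7.5
eef_pos: [0.6702, -0.0261, 0.1874]
eef_rot: [0.887, 0.007, 0.461, -0.012]
wrist_force: [-0.1, 0.8, -2.0]
opening: 0.127
```

Emit:
{"fn": "step_arm", "kwargs": {"motion": [[0, -4, 0, 0, 0, 0, 255], [0, -8, 0, 0, 0, 0, 255], [0, -12, 0, 0, 0, 0, 255], [0, -16, 0, 0, 0, 0, 255], [0, -16, 0, 0, 0, 0, 255]]}}

```text
time_s: 8.12
eef_pos: [0.669, -0.0413, 0.1864]
eef_rot: [0.887, 0.007, 0.462, -0.011]
wrist_force: [-1.1, 1.1, -5.7]
opening: 0.128
```

Emit:
{"fn": "step_arm", "kwargs": {"motion": [[0, -2, 0, 0, 0, 0, 255], [0, -4, 0, 0, 0, 0, 255], [0, -6, 0, 0, 0, 0, 255], [0, -8, 0, 0, 0, 0, 255], [0, -8, 0, 0, 0, 0, 255]]}}

```text
time_s: 8.75
eef_pos: [0.6695, -0.0497, 0.1873]
eef_rot: [0.887, 0.007, 0.461, -0.011]
wrist_force: [-0.6, 3.5, -4.4]
opening: 0.129
```

Emit:
{"fn": "step_arm", "kwargs": {"motion": [[0, -2, 0, 0, 0, 0, 255], [0, -4, 0, 0, 0, 0, 255], [0, -6, 0, 0, 0, 0, 255], [0, -8, 0, 0, 0, 0, 255], [0, -8, 0, 0, 0, 0, 255]]}}

```text
time_s: 9.38
eef_pos: [0.6684, -0.0549, 0.1863]
eef_rot: [0.887, 0.007, 0.462, -0.009]
wrist_force: [0.3, 14.0, -5.7]
opening: 0.128
```

Emit:
{"fn": "step_arm", "kwargs": {"motion": [[0.6, 0, -0.4, 0, 0, 0, 255], [1.2, 0, -0.9, 0, 0, 0, 255], [1.2, -1, -0.9, 0, 0, 0, 255], [1.2, -2, -0.9, 0, 0, 0, 255]]}}

```text
time_s: 9.88
eef_pos: [0.6683, -0.056, 0.1848]
eef_rot: [0.887, 0.006, 0.463, -0.008]
wrist_force: [0.5, 19.3, -5.5]
opening: 0.125
```

```bash
python3 - <<'E'
from h import *
o=ctrl.get_obs();print(o['wrist_force'],o['torque'],o['eef_pos'],tool()[1].as_matrix().round(3).tolist())
im,d,i=shot('scene','s7.png')
im2,d2,i2=shot('top','t7.png')
a=cv2.resize(im[80:190,260:350,::-1],None,fx=5,fy=5,interpolation=cv2.INTER_CUBIC)
b=cv2.resize(im2[90:200,320:390,::-1],None,fx=5,fy=5,interpolation=cv2.INTER_CUBIC)
cv2.imwrite('pics/c7.png',cv2.convertScaleAbs(np.hstack([a,b]),alpha=1.4))
q=st(cloud(d,i).reshape(-1,3)*1000)
for nm,zl,zh in(('shoe/neck',200,236),('slides',100,180)):
    m=(q[:,0]>-30)&(q[:,0]<30)&(q[:,1]>-80)&(q[:,1]<80)&(q[:,2]>zl)&(q[:,2]<zh);
    for z in range(zl,zh,12):
        k=m&(q[:,2]>=z)&(q[:,2]<z+12)
        if k.sum()>2: print(z,k.sum(),'y',np.percentile(q[k][:,1],[2,50,98]).round(1),'x',np.percentile(q[k][:,0],[2,50,98]).round(1))
E
```

```text
[ 0.49183729 19.30075684 -5.54768564] [1.61250511 0.77420064 2.51138762] [ 0.66826084 -0.05595438  0.18479471] [[0.572, 0.021, 0.82], [-0.009, 1.0, -0.019], [-0.82, 0.004, 0.572]]
200 34 y [ 9.9 21.4 32.4] x [-10.1  -2.6   0.8]
212 24 y [11.5 22.9 32.4] x [-4.1 -2.5 -0.8]
224 4 y [16.  26.1 30.1] x [-4.7 -3.3 -2.1]
100 79 y [-9.6 26.  47.5] x [-18.   -9.2  12.4]
112 82 y [-9.2 32.9 47.7] x [-18.1  -9.1  13.8]
124 73 y [-10.1  32.7  47.5] x [-15.9  -7.4   3.7]
136 56 y [-5.8 25.8 46.6] x [-14.4  -8.1   2.8]
148 49 y [ 9.7 33.4 46.5] x [-14.2  -7.8   2.2]
160 77 y [ 3.9 26.8 47. ] x [-12.4  -2.4   9.1]
172 10 y [21.8 44.  48.8] x [-14.   -3.9  -1.3]
```

View pics/c7.png

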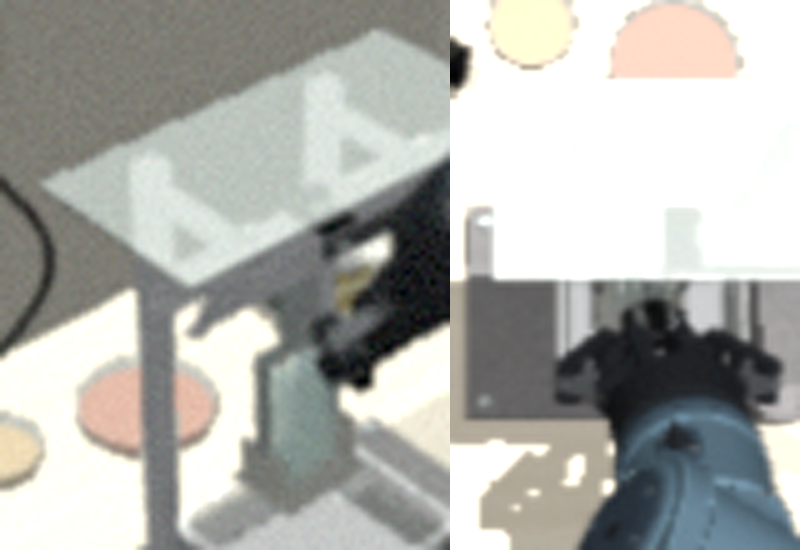

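Neck is at y 10–32 and centred in x, so the shoe is at the catch. Pushing low and off to the side tips and yaws it, and it wedges. Backing off and turning the tool against that (leading end down, yaw back).

Emit:
{"fn": "step_arm", "kwargs": {"motion": [[0, 4, 0, 0, 0, 0, 255], [0, 8, 0, 0, 0, 0, 255], [0, 8, 0, 2.7, 0, 1.2, 255], [0.8, 8, -0.6, 2.7, 0, 1.2, 255], [0.8, 8, -0.6, 2.7, 0, 1.2, 255]]}}

```text
time_s: 10.6
eef_pos: [0.6693, -0.0504, 0.1848]
eef_rot: [0.887, 0.032, 0.461, -0.012]
wrist_force: [0.0, 9.3, -5.3]
opening: 0.132
```

Emit:
{"fn": "step_arm", "kwargs": {"motion": [[0, -1.5, 0, 0, 0, 0, 255], [0, -3, 0, 0, 0, 0, 255], [0, -4, 0, 0, 0, 0, 255], [0, -4, 0, 0, 0, 0, 255]]}}

```text
time_s: 11.1
eef_pos: [0.6688, -0.0522, 0.1846]
eef_rot: [0.887, 0.032, 0.461, -0.01]
wrist_force: [1.7, 17.8, -2.3]
opening: 0.13
```

```bash
python3 - <<'E'
from h import *
z=np.load('pics/scene0.png.npz');q=st(np.load('pics/sceneP.npy').reshape(-1,3)*1000);c=z['im'].reshape(-1,3).astype(int)
b=(q[:,0]>-40)&(q[:,0]<25)&(q[:,2]>222)&(q[:,2]<278)
for y in range(-105,105,6):
    k=b&(q[:,1]>=y)&(q[:,1]<y+6)
    if k.sum()>3: 
        g=c[k].mean(1); print(y,k.sum(),'dark',(g<45).sum(),'meang',g.mean().round(),'xmin',np.sort(q[k][:,0])[:3].round(0),'z of dark',q[k][g<45][:,2].round(0)[:8])
I=z['im'][100:160,285:370,::-1];cv2.imwrite('pics/c8.png',cv2.convertScaleAbs(cv2.resize(I,None,fx=9,fy=9,interpolation=cv2.INTER_CUBIC),alpha=1.8))
E
```

```text
-105 21 dark 5 meang 56.0 xmin [-18. -17. -17.] z of dark [260. 255. 251. 250. 248.]
-99 12 dark 0 meang 70.0 xmin [-17. -16. -15.] z of dark []
-93 15 dark 0 meang 75.0 xmin [-17. -16. -16.] z of dark []
-87 16 dark 0 meang 75.0 xmin [-16. -15. -15.] z of dark []
-81 15 dark 0 meang 71.0 xmin [-28. -16. -16.] z of dark []
-75 5 dark 0 meang 74.0 xmin [-16. -16. -14.] z of dark []
-69 13 dark 0 meang 65.0 xmin [-23. -22. -22.] z of dark []
-63 18 dark 3 meang 62.0 xmin [-21. -21. -20.] z of dark [255. 251. 250.]
-57 15 dark 6 meang 54.0 xmin [-21. -19. -19.] z of dark [253. 252. 252. 252. 249. 247.]
-51 15 dark 5 meang 61.0 xmin [-20. -19. -19.] z of dark [254. 252. 250. 249. 247.]
-45 13 dark 5 meang 56.0 xmin [-20. -20. -19.] z of dark [255. 254. 250. 247. 247.]
-39 15 dark 5 meang 57.0 xmin [-20. -20. -20.] z of dark [254. 254. 253. 250. 248.]
-33 14 dark 5 meang 55.0 xmin [-19. -19. -19.] z of dark [255. 253. 251. 247. 248.]
-27 12 dark 5 meang 53.0 xmin [-28. -20. -19.] z of dark [255. 252. 252. 249. 245.]
-21 17 dark 7 meang 54.0 xmin [-19. -19. -19.] z of dark [255. 254. 251. 
[... 715 characters left out ...]
ark 0 meang 73.0 xmin [-17. -17. -16.] z of dark []
39 17 dark 0 meang 72.0 xmin [-17. -17. -16.] z of dark []
45 13 dark 0 meang 75.0 xmin [-17. -17. -16.] z of dark []
51 16 dark 0 meang 71.0 xmin [-16. -16. -16.] z of dark []
57 21 dark 0 meang 73.0 xmin [-28. -17. -16.] z of dark []
63 19 dark 0 meang 75.0 xmin [-18. -17. -16.] z of dark []
69 17 dark 0 meang 74.0 xmin [-17. -17. -16.] z of dark []
75 19 dark 0 meang 75.0 xmin [-17. -16. -16.] z of dark []
81 18 dark 0 meang 74.0 xmin [-16. -16. -15.] z of dark []
87 30 dark 0 meang 78.0 xmin [-17. -17. -17.] z of dark []
93 37 dark 0 meang 85.0 xmin [-19. -18. -17.] z of dark []
99 33 dark 0 meang 83.0 xmin [-21. -20. -20.] z of dark []
```

View pics/c8.png

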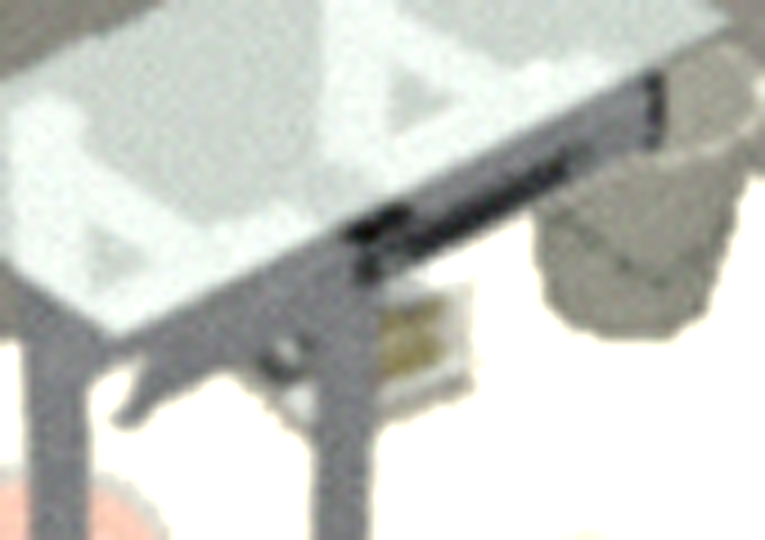

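Stop unit spans y +20 to -63, with the black catch housing at y≈0–20 (px 375,220). So the resistance at leading edge ≈0 is the catch ramp. Pushing on in small steps.

Emit:
{"fn": "step_arm", "kwargs": {"motion": [[0, -1, 0, 0, 0, 0, 255], [0, -2, 0, 0, 0, 0, 255], [0, -2, 0, 0, 0, 0, 255]]}}

```text
time_s: 11.48
eef_pos: [0.6693, -0.0566, 0.185]
eef_rot: [0.887, 0.032, 0.46, -0.012]
wrist_force: [-1.4, 2.4, -5.9]
opening: 0.13
```

```bash
python3 - <<'E'
from h import *
o=ctrl.get_obs();print(o['wrist_force'],o['torque'],o['eef_pos'],tool()[1].as_matrix().round(3).tolist())
im,d,i=shot('scene','s9.png');q=st(cloud(d,i).reshape(-1,3)*1000)
for z in range(100,236,12):
    k=(q[:,0]>-30)&(q[:,0]<30)&(q[:,1]>-80)&(q[:,1]<80)&(q[:,2]>=z)&(q[:,2]<z+12)
    if k.sum()>2: print(z,k.sum(),'y',np.percentile(q[k][:,1],[3,50,97]).round(1),'x',np.percentile(q[k][:,0],[2,50,98]).round(1))
E
```

```text
[-1.42315457  2.42671793 -5.88541118] [0.2377979  0.99590223 0.40866365] [ 0.66930166 -0.05664004  0.18499444] [[0.576, 0.051, 0.816], [0.008, 0.998, -0.068], [-0.818, 0.045, 0.574]]
100 77 y [-5.7 28.5 49.4] x [-20.8  -9.1  13.6]
112 95 y [-8.1 29.  48.6] x [-16.3  -8.5  16.2]
124 72 y [-7.4 34.3 48.4] x [-13.1  -6.3  13.3]
136 58 y [-1.4 26.9 47. ] x [-13.   -6.1   5.7]
148 53 y [ 8.6 33.3 46.3] x [-12.6  -5.3   6.5]
160 83 y [ 5.  25.4 46.4] x [-11.7  -1.6  10.1]
172 20 y [13.9 41.7 46.1] x [-9.6 -2.2  5.1]
184 46 y [18.1 28.3 45.5] x [-11.3  -1.7   7.1]
196 36 y [ 7.5 20.7 28.5] x [-26.1  -1.6   3.9]
208 31 y [ 4.3 16.  27.7] x [-3.3 -1.3  4.6]
220 11 y [ 6.1 21.4 28.3] x [-3.1 -2.2 -0.7]
232 56 y [-25.4  39.7  75.4] x [-16.7 -14.9 -13.4]
```

The catch is now riding on the shoe: force dropped to 2.4 N and the neck is at y≈16. Continuing towards the buffer along the rail.

Emit:
{"fn": "step_arm", "kwargs": {"motion": [[-0.1, -4, 0.2, 0, 0, 0, 255], [-0.2, -8, 0.4, 0, 0, 0, 255], [-0.3, -12, 0.5, 0, 0, 0, 255], [-0.4, -16, 0.7, 0, 0, 0, 255], [-0.5, -20, 0.9, 0, 0, 0, 255], [-0.5, -20, 0.9, 0, 0, 0, 255]]}}

```text
time_s: 12.28
eef_pos: [0.6686, -0.0782, 0.1847]
eef_rot: [0.887, 0.032, 0.46, -0.013]
wrist_force: [-0.4, 1.1, -4.3]
opening: 0.126
```

Emit:
{"fn": "step_arm", "kwargs": {"motion": [[0, -2, 0.1, 0, 0, 0, 255], [-0.1, -4, 0.2, 0, 0, 0, 255], [-0.1, -5, 0.2, 0, 0, 0, 255], [-0.1, -5, 0.2, 0, 0, 0, 255]]}}

```text
time_s: 12.78
eef_pos: [0.6684, -0.0824, 0.1846]
eef_rot: [0.887, 0.032, 0.461, -0.013]
wrist_force: [-0.2, 2.5, -3.1]
opening: 0.132
```

Emit:
{"fn": "step_arm", "kwargs": {"motion": [[0, -1, 0, 0, 0, 0, 255], [0, -2, 0.1, 0, 0, 0, 255], [-0.1, -3, 0.1, 0, 0, 0, 255], [-0.1, -3, 0.1, 0, 0, 0, 255]]}}

```text
time_s: 13.28
eef_pos: [0.6682, -0.0856, 0.1846]
eef_rot: [0.887, 0.032, 0.461, -0.013]
wrist_force: [0.3, 2.4, -3.2]
opening: 0.127
```

Emit:
{"fn": "step_arm", "kwargs": {"motion": [[0, -1, 0, 0, 0, 0, 255], [0, -2, 0.1, 0, 0, 0, 255], [0, -2, 0.1, 0, 0, 0, 255]]}}

```text
time_s: 13.65
eef_pos: [0.6682, -0.0875, 0.1846]
eef_rot: [0.887, 0.032, 0.461, -0.013]
wrist_force: [0.6, 3.5, -3.1]
opening: 0.128
```

Emit:
{"fn": "step_arm", "kwargs": {"motion": [[0, -1, 0, 0, 0, 0, 255], [0, -2, 0.1, 0, 0, 0, 255], [0, -2, 0.1, 0, 0, 0, 255]]}}

```text
time_s: 14.02
eef_pos: [0.6681, -0.0887, 0.1845]
eef_rot: [0.887, 0.032, 0.461, -0.012]
wrist_force: [-0.0, 6.5, -2.6]
opening: 0.136
```

Emit:
{"fn": "step_arm", "kwargs": {"motion": [[0, -1, 0, 0, 0, 0, 255], [0, -2, 0.1, 0, 0, 0, 255], [0, -2, 0.1, 0, 0, 0, 255]]}}

```text
time_s: 14.4
eef_pos: [0.668, -0.0903, 0.1844]
eef_rot: [0.887, 0.032, 0.461, -0.012]
wrist_force: [-0.6, 8.9, -0.9]
opening: 0.126
```

Buffer touched at TCP y≈-0.088 (force 3.5→6.5 N). Pressing in about 7–8 mm.

Emit:
{"fn": "step_arm", "kwargs": {"motion": [[0, -1, 0, 0, 0, 0, 255], [0, -2, 0.1, 0, 0, 0, 255], [0, -2, 0.1, 0, 0, 0, 255]]}}

```text
time_s: 14.78
eef_pos: [0.6679, -0.0921, 0.1844]
eef_rot: [0.887, 0.032, 0.461, -0.012]
wrist_force: [-1.2, 8.8, -0.8]
opening: 0.13
```

Emit:
{"fn": "step_arm", "kwargs": {"motion": [[0, -1, 0, 0, 0, 0, 255], [0, -2, 0.1, 0, 0, 0, 255], [0, -2, 0.1, 0, 0, 0, 255]]}}

```text
time_s: 15.15
eef_pos: [0.668, -0.0947, 0.1846]
eef_rot: [0.887, 0.032, 0.461, -0.012]
wrist_force: [-1.7, 6.6, 0.5]
opening: 0.133
```

Emit:
{"fn": "step_arm", "kwargs": {"motion": [[0, -1, 0, 0, 0, 0, 255], [0, -1.5, 0.1, 0, 0, 0, 255], [0, -1.5, 0.1, 0, 0, 0, 255]]}}

```text
time_s: 15.52
eef_pos: [0.668, -0.0961, 0.1845]
eef_rot: [0.887, 0.032, 0.461, -0.012]
wrist_force: [-2.3, 7.0, -1.0]
opening: 0.13
```

Force dropped at -0.0947 (8.8→6.6 N) and vertical load eased, so the catch has probably dropped. Pull test: back gently.

Emit:
{"fn": "step_arm", "kwargs": {"motion": [[0, 1.5, 0, 0, 0, 0, 255], [0, 3, -0.1, 0, 0, 0, 255], [0, 4, -0.2, 0, 0, 0, 255], [0, 4, -0.2, 0, 0, 0, 255]]}}

```text
time_s: 16.02
eef_pos: [0.6681, -0.0924, 0.1846]
eef_rot: [0.887, 0.032, 0.461, -0.012]
wrist_force: [-1.5, 5.4, -0.7]
opening: 0.125
```

Emit:
{"fn": "step_arm", "kwargs": {"motion": [[0, 1, 0, 0, 0, 0, 255], [0, 2, -0.1, 0, 0, 0, 255], [0, 2, -0.1, 0, 0, 0, 255]]}}

```text
time_s: 16.4
eef_pos: [0.6682, -0.0917, 0.1847]
eef_rot: [0.887, 0.032, 0.46, -0.013]
wrist_force: [-1.8, -1.3, -2.8]
opening: 0.129
```

Emit:
{"fn": "step_arm", "kwargs": {"motion": [[0, 1, 0, 0, 0, 0, 255], [0, 2, -0.1, 0, 0, 0, 255], [0, 2, -0.1, 0, 0, 0, 255]]}}

```text
time_s: 16.77
eef_pos: [0.6682, -0.0911, 0.1846]
eef_rot: [0.887, 0.032, 0.46, -0.014]
wrist_force: [-3.5, -7.7, -3.4]
opening: 0.135
```

It is held: -7.7 N pull with only 0.6 mm movement. Relaxing, then opening and retreating along the tool axis.

Emit:
{"fn": "step_arm", "kwargs": {"motion": [[0, -2, 0.1, 0, 0, 0, 255], [0, -3, 0.1, 0, 0, 0, 255], [0, -3, 0.1, 0, 0, 0, 200], [0, -3, 0.1, 0, 0, 0, 120], [0, -3, 0.1, 0, 0, 0, 40], [0, -3, 0.1, 0, 0, 0, 0], [0, -3, 0.1, 0, 0, 0, 0], [0, -3, 0.1, 0, 0, 0, 0], [0, -3, 0.1, 0, 0, 0, 0]]}}

```text
time_s: 17.9
eef_pos: [0.6681, -0.0919, 0.1844]
eef_rot: [0.887, 0.032, 0.461, -0.013]
wrist_force: [0.3, -0.1, -0.1]
opening: 1.003
```

Emit:
{"fn": "step_arm", "kwargs": {"motion": [[-15, 0, 0, 0, 0, 0, 0], [-40, 0, 0, 0, 0, 0, 0], [-70, 0, 0, 0, 0, 0, 0], [-100, 0, 0, 0, 0, 0, 0], [-130, 0, 0, 0, 0, 0, 0], [-160, 0, 0, 0, 0, 0, 0], [-200, 0, 0, 0, 0, 0, 0], [-200, 0, 0, 0, 0, 0, 0]]}}

```text
time_s: 18.9
eef_pos: [0.553, -0.0941, 0.3527]
eef_rot: [0.888, 0.031, 0.458, -0.014]
wrist_force: [0.1, 1.4, 0.2]
opening: 0.998
```

```bash
python3 - <<'E'
from h import *
o=ctrl.get_obs();print(o['wrist_force'],o['opening'],o['eef_pos'],o['time_s'])
im,d,i=shot('scene','s10.png');q=st(cloud(d,i).reshape(-1,3)*1000)
for z in range(88,236,16):
    k=(q[:,0]>-30)&(q[:,0]<30)&(q[:,1]>-100)&(q[:,1]<60)&(q[:,2]>=z)&(q[:,2]<z+16)
    if k.sum()>2: print(z,k.sum(),'y',np.percentile(q[k][:,1],[3,50,97]).round(1),'x',np.percentile(q[k][:,0],[2,50,98]).round(1))
k=(q[:,0]<-22)&(q[:,0]>-60)&(q[:,1]>-60)&(q[:,1]<20)&(q[:,2]>175)&(q[:,2]<216)
if k.sum():print('tab',k.sum(),q[k].min(0).round(1),q[k].max(0).round(1))
cv2.imwrite('pics/c10.png',cv2.resize(im[70:270,250:420,::-1],None,fx=3,fy=3,interpolation=cv2.INTER_CUBIC))
E
```

```text
[0.09052182 1.40058241 0.22190877] 0.9977931995892472 [ 0.55299474 -0.09406852  0.35267131] 18.9
88 132 y [-40.5  -8.   13.6] x [-22.7 -12.5  18. ]
104 102 y [-41.5  -0.9  14.1] x [-15.7  -7.2  18.3]
120 104 y [-43.5  -4.2  12.6] x [-16.6  -6.7  14.7]
136 76 y [-34.2  -7.5  12.3] x [-12.7  -6.1   4.6]
152 85 y [-34.2  -9.5  11.4] x [-13.4  -4.3   9.3]
168 64 y [-33.6  -9.3  10.8] x [-12.4  -1.2   7.8]
184 65 y [-41.3 -11.    9.5] x [-28.5  -2.    4.2]
200 65 y [-29.1 -16.4  -7.2] x [-28.4  -2.2   3.1]
216 19 y [-31.6 -20.2  -8.5] x [-2.4 -1.3  0.9]
232 117 y [-98.8  -7.9  55.2] x [-20.7 -14.8 -12.9]
tab 120 [-52.4 -25.1 180.5] [-22.3  -8.6 214. ]
```

View pics/c10.png

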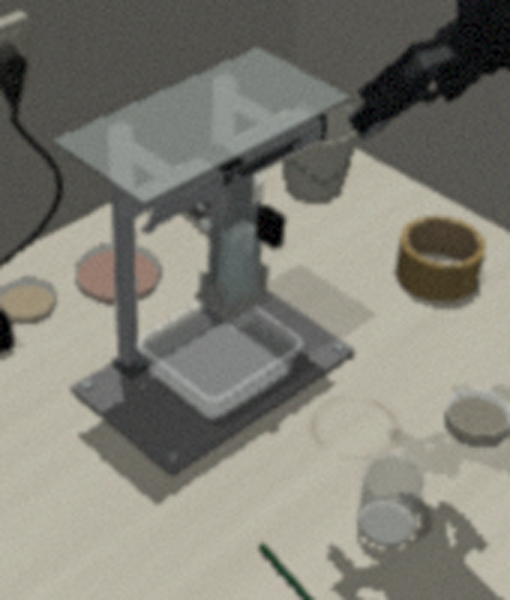

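The carrier hangs in the rail (px 235,250) with the tab at the front; neck y -31..-8, tilt under 3°, bystanders in place and gripper clear. Waiting briefly, then handing in.

Emit:
{"fn": "step_arm", "kwargs": {"motion": [[0, 0, 0, 0, 0, 0, 0], [0, 0, 0, 0, 0, 0, 0], [0, 0, 0, 0, 0, 0, 0], [0, 0, 0, 0, 0, 0, 0], [0, 0, 0, 0, 0, 0, 0], [0, 0, 0, 0, 0, 0, 0]]}}

```text
time_s: 19.7
eef_pos: [0.553, -0.0933, 0.348]
eef_rot: [0.887, 0.032, 0.461, -0.013]
wrist_force: [-1.0, -0.0, 0.1]
opening: 0.996
```

```bash
python3 - <<'E'
from h import *
im,d,i=shot('scene','s11.png');q=st(cloud(d,i).reshape(-1,3)*1000)
for z in (104,152,200,216):
    k=(q[:,0]>-20)&(q[:,0]<30)&(q[:,1]>-100)&(q[:,1]<60)&(q[:,2]>=z)&(q[:,2]<z+16)
    print(z,k.sum(),'y',np.percentile(q[k][:,1],[3,50,97]).round(1))
print(ctrl.get_obs()['wrist_force'],ctrl.hand_in())
E
```

```text
104 104 y [-41.9  -0.1  14.3]
152 84 y [-34.  -10.1  11.5]
200 56 y [-30.1 -17.5  -6.1]
216 17 y [-31.5 -18.9  -7.9]
the job is handed in; nothing more can be done
[-0.48588751  0.41974346 -0.44685133] None
```

The carrier is hanging latched in the rail, the gripper has let go and backed clear, and the job is handed in at about 20 s of the 69 s allowed. No verdict is reported.

- **How it went:** I gripped the tab with the tool leaning 35°, lifted the carrier and brought the shoe in at the flared end. At the catch the shoe wedged at about 19 N. I backed off, turned the tool about 3° against the tipping and twisting, and it then passed the catch. I pressed the buffer in about 8 mm at no more than 9 N.
- **Latch check:** the push force dropped when the catch fell. A backward pull of 7.7 N then moved the tool only 0.6 mm.
- **Final position:** the shoe is at station y ≈ -20 mm, about 110 mm in from the mouth, and centred in the slot. The buffer is held in about 4 mm, inferred from the tool's travel. Two readings about 1 s apart agree, so it is at rest.
- **Off nominal:** the carrier hangs tilted by about 0.05 rad, against the 0.2 allowed.
- **Other objects:** the beaker and dish stand where they were. The jar and cork are outside that last crop and I did not check them again, but the arm did not go near them at table height.

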